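# Clear a spring-pusher dispensing lane and hold its pusher back for refilling

### The arm

A 6-joint arm with a two-finger parallel gripper is mounted at the origin on the work surface. World frame = base frame: x ahead of the robot, y to its left, z up, the work surface at z = 0. Lengths are in m, angles in rad, forces in N, time in s.
With the tool pointing down it reaches from about 0.325 to 0.925 m from the base axis. Payload 3.1 kg.
Tool frame: the origin (TCP) lies midway between the tips of the shut fingers; the grasp point (between the pads) lies 19 mm behind it; z points along the fingers, y is the direction in which the jaws open and shut (so a half turn about z gives the same grasp; the last joint's range is limited). The gripper opens to 85 mm and grips with 20 to 120 N. Pads are 22 mm wide; open, the fingers measure 114 mm over their backs; the gripper's body (76 mm by 85 mm) begins 54 mm behind the grasp point. The pads swing forward as they close: fully open they stand 13 mm farther back than shut.
Start: joints at [1.032, 0.217, 1.613, -0, 1.311, -0.112], TCP at [0.259, 0.569, 0.231] pointing down, gripper open.
Joint ranges: [-2.75, 2.75], [-0.78, 2.1], [0.31, 2.55], [-1.13, 4.27], [0.13, 2.63], [-2.58, 2.58]. Speed limits (rad/s): [2.79, 2.79, 3.14, 3.14, 3.14, 3.14].

### API

Orientations are given as a unit quaternion [x, y, z, w].
In Python, from rig import env gives the robot as it stands.
- The arm moves only by the tool arm_command, never from a script. Its argument "targets" is a list of rows, each a list of 6 numbers: the shift along the world's x, y, z each as a share of 0.3 m, from -1 to 1, then the turn, a rotation vector about the world's x, y, z each as a share of 90 degrees, from -1 to 1. In form: [[dx, dy, dz, wx, wy, wz], ...]. A call has 1 to 5 rows; each row is the pose to reach, as a shift and turn from the pose commanded when the call began; what a row does not reach only later rows make up. A row lasts 1/10 s, in which the tool goes at most 50 mm and 8.59 degrees, less where a joint would pass 70% of its speed; a pose out of reach is approached as far as the arm can. A call with a number of a shift or a turn outside -1 to 1 is refused whole. A call with a gripper value outside its range is refused whole. "claw" is the opening, from -1 (shut) to 1 (fully open), set as the call begins (left out, the last holds). The fingers move at their own pace and stop on an object; "grip_force" is the grip in N (left out, the last holds). Time passes only in rows, so rows that repeat a pose let the fingers close. It gives the time, the measured TCP pose, the force and the opening at its end, in the units of the state.
- env.read_state(): the state, without advancing time (a new reading comes with each control period).
- env.capture(name): name is "side" or "top" or "wrist"; returns (picture, depth): 400x640x3 uint8, blue, green, red; 400x640 float32, m along the optical axis (not along the pixel's ray), 0 where there is no reading.
- env.get_calibration(name): a dict with "intrinsics" (3x3 intrinsics, pixels), "T" (4x4, takes a point from camera to world coordinates); the wrist camera has in their place "hand_eye" (4x4, takes a point from camera to tool coordinates, whose origin is the TCP and whose axes are the flange's). Camera axes: x right, y down, z forward; pixel columns grow to the right and rows downward; lengths in m; the calibration is good to about 2 mm. The wrist camera is an equidistant fisheye: a pixel r from the principal point sees the ray r / f radians off the axis. A picture is of the moment at which its call begins: read the wrist's pose just before it. get_calibration takes no time and is no camera call.
- env.job_done(): hands the job in, once; it reports no verdict.
The state is a dict: "time": time; "q": joint angles; "qd": joint speeds; "joint_efforts": joint torques, N m; "tool_pos": TCP position; "ee_rot": TCP orientation; "force": force on the tool from outside, world axes, zero at the start; "moment": the same for the moment, N m; "opening": finger opening in m.
Only numpy, scipy, OpenCV 4.12 (cv2) and the standard library are available. Lean on these libraries where they do the work, as an engineer would, in place of code of your own. Each camera call takes 0.05 s, during which the arm holds its last target.

### The job

Get the nearly empty lane of the dispensing tray ready for refilling. With the brush, sweep the three bits of broken polystyrene out of the lane through its open back end onto the bench (do not touch them with the gripper), and put the brush down on the bench clear of the tray; only then pull that lane's spring-loaded pusher back until its blade is level with the fin of the marker clip on the divider, and finish while still holding it there. Leave the packs and the other stock as they are.

Things in the scene. Friction and masses are not known exactly. Their poses are not given: they have to be found in the camera images.
- tray: Fixed grey two-lane dispensing tray, 316 x 220 mm. Origin at the centre of its underside; x runs along the lanes to the open back (loading) end, y across, z up. Lane floors 8 mm above the bench. Steel dividers 4 mm thick at y = -0.108, 0, +0.108, tops 48 mm above the bench. The lane to clear is the +y one, centre line y = +0.054. The -y lane is stocked, with a like pusher: leave it alone.
- lane_back (a point): On the floor of the lane to clear, on its centre line (tray y +0.054), at its open back end, tray x +0.160: no lip there, 8 mm down to the bench. The lane is 104 mm wide between its dividers. The bits start 40 to 165 mm in front of this point (towards tray -x).
- lane_front (a point): On the floor of the same lane, on its centre line, at the inner face of the front lip, tray x -0.150. The lip is 34 mm high.
- pusher: Pusher of the lane to clear; slides only along tray x. Dark plastic upright blade 10 mm thick (x), 70 wide, 80 high above the lane floor. Origin at the middle of its thickness and width, at floor level; axes as the tray's. Behind the blade a spring drum reaches to 30 mm behind the origin, 28 high. At rest origin at tray x -0.105, against the last pack; goes back to +0.125. Spring pushes it to -x with 4.6 N (at rest) to 8 N (fully back).
- pusher_tab (a point): Top centre of the pusher's thumb tab, 105 mm above the lane floor (113 above the bench). The tab is 12 mm thick (tray x), 40 wide, and rises 25 mm above the blade. It can be pinched from above, fingers closing along tray x. Let go, the pusher snaps forward.
- marker: Dark plastic fill-level marker clip: a fixed saddle 18 mm long on the outer divider (tray y +0.108) of the lane to clear, with an upright fin 5 mm thick (x), 22 wide; top 82 mm above the bench. Origin at the middle of the fin's thickness, on the divider's top; axes as the tray's. Somewhere at tray x 0.005 to 0.085. The blade is level with it when both middles have the same tray x.
- brush: Wooden block brush standing on its stiff bristles on the bench. Bristles 30 mm thick (its x) x 86 long (its y) x 45 high, wooden back 34 x 88 up to 61 high, grip ridge on top 20 thick (x), 60 long (y), from 61 to 97 high. Origin at the centre of the bristles' underside, z up. About 160 g. Pinch the ridge from above, fingers closing along its x; sweep with its y across the lane.
- bit1: Bit of broken white polystyrene, stepped chunk 30 x 28 x 26 mm, about 12 g, loose; origin at the centre of its underside as it starts.
- bit2: Bit of broken white polystyrene, block 32 x 25 x 24 mm, about 12 g, loose; origin as bit1.
- bit3: Bit of broken white polystyrene, L-shaped chunk 30 x 28 x 26 mm, about 12 g, loose; origin as bit1.
- last_pack: bystander: white pack of stock, 40 (x, along the lane) x 80 x 60 mm high, origin at the centre of its underside; the last one in the +y lane, standing between the front lip and the pusher. Its top is 68 mm above the bench. It stays where it is when the pusher is drawn back.
- pack1: bystander: white pack of stock, 40 (x, along the lane) x 80 x 60 mm high, origin at the centre of its underside; frontmost in the -y lane.
- pack2: bystander: white pack of stock, 40 (x, along the lane) x 80 x 60 mm high, origin at the centre of its underside; second in the -y lane.
- pack3: bystander: white pack of stock, 40 (x, along the lane) x 80 x 60 mm high, origin at the centre of its underside; third in the -y lane, at the second pusher.
- tape_roll: bystander: brown roll of packing tape lying flat, outer radius 45, 48 mm high; origin at the centre of its underside.
- bottle1: bystander: white bottle with a blue cap, radius 30, 150 mm high; origin at the centre of its underside.
- bottle2: bystander: as bottle1.
- glove_box: bystander: white and green box, 120 x 230 x 65 mm; origin at the centre of its underside.
Things that resemble listed ones, but are neither listed nor needed, are in the scene too. Leave any brown or turquoise look-alike of the bit1 alone. What is shaped like the brush but blue is not meant.

How it is judged:
On the way, in this order (a step that is already met when the one before it is completed fails the run):
1. the three bits are out of the lane, with the pusher still at the front (x of each of bit1, bit2, bit3 in the frame of tray above 0.165 m and x of pusher in the frame of tray below -0.075 m), for 0.2 s.
2. the brush is put down on the bench, let go, clear of the tray, with the pusher still at the front ((x of brush in the frame of tray above 0.165 m or y of brush in the frame of tray above 0.115 m or y of brush in the frame of tray below -0.115 m or x of brush in the frame of tray below -0.165 m) and height (world z) of brush between -0.01 and 0.035 m and linear speed of brush below 0.03 m/s and contact force between brush and the arm below 0.1 N and contact force between brush and the fingers below 0.1 N and contact force between brush and tray below 0.1 N and x of pusher in the frame of tray below -0.075 m), for 0.2 s.
At the end, for the whole second after the job is handed in: Bits on the bench past the open back end (5 mm or more); brush on the bench clear of the tray, released; fingers hold the pusher (over 1.5 N), still, its blade's middle within 7 mm of the fin's middle along the lane, nothing else bearing on it; packs and bystanders within 30 mm of where they were (x of each of bit1, bit2, bit3 in the frame of tray above 0.165 m and height (world z) of bit1 between -0.01 and 0.05 m and height (world z) of bit2 between -0.01 and 0.05 m and height (world z) of bit3 between -0.01 and 0.05 m and (x of brush in the frame of tray above 0.165 m or y of brush in the frame of tray above 0.115 m or y of brush in the frame of tray below -0.115 m or x of brush in the frame of tray below -0.165 m) and height (world z) of brush between -0.01 and 0.035 m and linear speed of brush below 0.03 m/s and contact force between brush and the arm below 0.1 N and contact force between brush and the fingers below 0.1 N and contact force between brush and tray below 0.1 N and x of pusher in the frame of marker between -0.007 and 0.007 m and linear speed of pusher below 0.02 m/s and contact force between pusher and the fingers above 1.5 N and contact force between pusher and bit1 below 0.3 N and contact force between pusher and bit2 below 0.3 N and contact force between pusher and bit3 below 0.3 N and contact force between pusher and brush below 0.3 N and contact force between pusher and last_pack below 0.3 N and distance of each of last_pack, pack1, pack2, pack3, tape_roll, bottle1, bottle2, glove_box from where it was at the start of the episode below 0.03 m); the arm keeps its last pose, push and grip.
It fails at once if the pusher is drawn back (more than 30 mm) while a bit is still in the lane (x of pusher in the frame of tray above -0.075 m and (not (x of bit1 in the frame of tray above 0.165 m) or not (x of bit2 in the frame of tray above 0.165 m) or not (x of bit3 in the frame of tray above 0.165 m))).
It fails at once if the robot itself touches a bit (contact force between any of the arm, the fingers and bit1 above 1 N or contact force between any of the arm, the fingers and bit2 above 1 N or contact force between any of the arm, the fingers and bit3 above 1 N).
It fails at once if a pack or bystander is moved by more than 30 mm or knocked over (distance of any of last_pack, pack1, pack2, pack3, tape_roll, bottle1, bottle2, glove_box from where it was at the start of the episode above 0.03 m or angle between any of last_pack, pack1, pack2, pack3, tape_roll, bottle1, bottle2, glove_box's own z axis and vertical above 0.4 rad).
It also fails if it takes over 69 s, if anything falls off the work surface, if the arm or the gripper's body presses on something with over 40 N, if the wrist force passes 120 N, or if a joint passes its speed limit or range.

## Working session

There is one attempt and no reset: what is moved stays moved. The work goes in short steps, Python scripts to look and compute and a tool call to move; the robot and the scene stay as the last step left them, time stands still between calls to the robot, and variables do not carry over. Pictures are saved under pics/ and viewed, and the job is handed in when it is done.

Besides the shell and the picture viewer there is one more tool, called after "Call:" as name(argument=value, ...) on one line, values as JSON. arm_command: Moves the arm, as the interface text tells. Shift numbers are shares of 0.3 m and turn numbers shares of 90 degrees, none past 1 either way. Its arguments: {"type":"object","properties":{"targets":{"type":"array","items":{"type":"array","items":{"type":"number"}}},"claw":{"type":"number"},"grip_force":{"type":"number"}},"required":["targets"]}

```bash
ls; mkdir -p pics; python3 - <<'E'
from rig import env
import cv2,numpy as np
for n in ["side","top","wrist"]:
    s=env.read_state(); p,d=env.capture(n); cv2.imwrite(f"pics/{n}0.png",p); np.save(f"pics/{n}0.npy",d)
    print(n,env.get_calibration(n))
print(env.read_state())
E
```

```text
pics
side {'intrinsics': array([[372.62092444,   0.        , 320.6616726 ],
       [  0.        , 372.62092444, 197.6813741 ],
       [  0.        ,   0.        ,   1.        ]]), 'T': array([[ 0.98204123, -0.09844999,  0.16094289,  0.31512736],
       [-0.18864976, -0.52373594,  0.83072976, -0.86716431],
       [ 0.00250624, -0.84617272, -0.53290286,  0.67845715],
       [ 0.        ,  0.        ,  0.        ,  1.        ]])}
top {'intrinsics': array([[445.56163313,   0.        , 313.73669577],
       [  0.        , 445.56163313, 196.62520513],
       [  0.        ,   0.        ,   1.        ]]), 'T': array([[ 0.00284339, -0.99416614,  0.10782212,  0.3026995 ],
       [-0.99995236, -0.00181988,  0.00958973, -0.00276859],
       [-0.00933756, -0.10784425, -0.99412395,  1.58321831],
       [ 0.        ,  0.        ,  0.        ,  1.        ]])}
wrist {'intrinsics': array([[309.70691629,   0.        , 320.75922114],
       [  0.        , 309.70691629, 196.74973498],
       [  0.        ,   0.        ,   1.        ]]), 'hand_eye': array([[ 7.62099352e-05, -9.56423186e-01, -2.91984048e-0
[... 269 characters left out ...]
00000000e+00]])}
{'time': 0.15, 'q': array([ 1.03178844e+00,  2.17594491e-01,  1.61459177e+00, -1.68094339e-05,
        1.31132392e+00, -1.12213084e-01]), 'qd': array([-2.94435700e-04, -4.43359245e-03, -1.88013175e-03,  2.05859645e-04,
       -1.09857631e-03,  4.35298066e-05]), 'joint_efforts': array([-2.78124126e-04, -3.97451019e+01, -3.04415596e+01, -2.11181286e-04,
        5.83664965e-03, -3.04843745e-06]), 'tool_pos': array([0.25838261, 0.56838573, 0.23024611]), 'ee_rot': array([ 2.11779240e-01,  9.77317059e-01, -9.10984977e-04, -2.99002057e-04]), 'force': array([0.69770257, 0.19077221, 0.17444835]), 'moment': array([ 0.00957029,  0.04527088, -0.00127964]), 'opening': 0.0854096207323683}
```

View pics/side0.png

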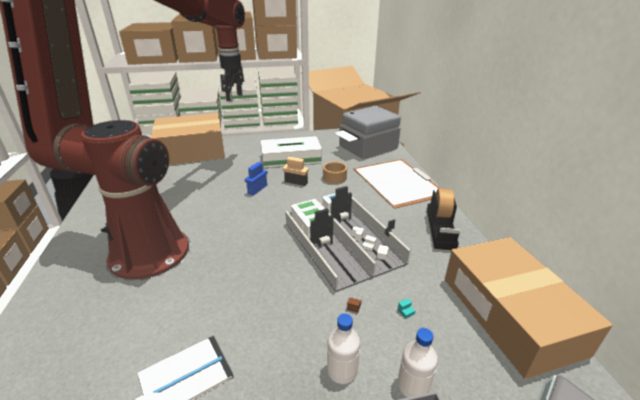

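View pics/top0.png

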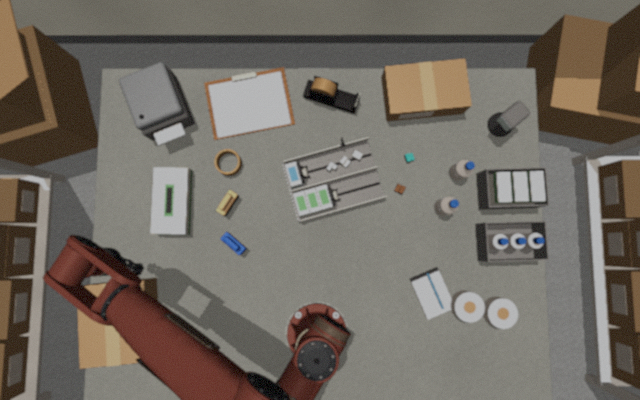

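View pics/wrist0.png

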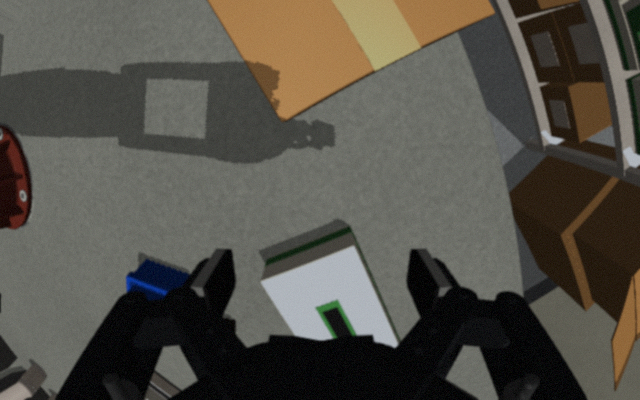

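```bash
python3 - <<'E'
import cv2
p=cv2.imread("pics/top0.png")
cv2.imwrite("pics/c1.png",cv2.resize(p[125:225,275:395],None,fx=6,fy=6,interpolation=cv2.INTER_CUBIC))
cv2.imwrite("pics/c2.png",cv2.resize(p[140:265,140:265],None,fx=4.8,fy=4.8,interpolation=cv2.INTER_CUBIC))
p=cv2.imread("pics/side0.png")
cv2.imwrite("pics/c3.png",cv2.resize(p[130:290,230:430],None,fx=3.75,fy=3.75,interpolation=cv2.INTER_CUBIC))
E
```

```text
(no output)
```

View pics/c1.png

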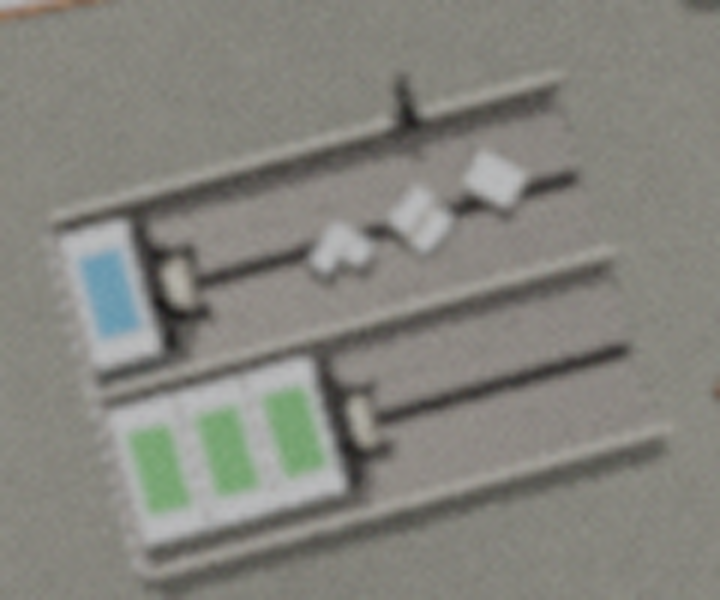

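View pics/c2.png

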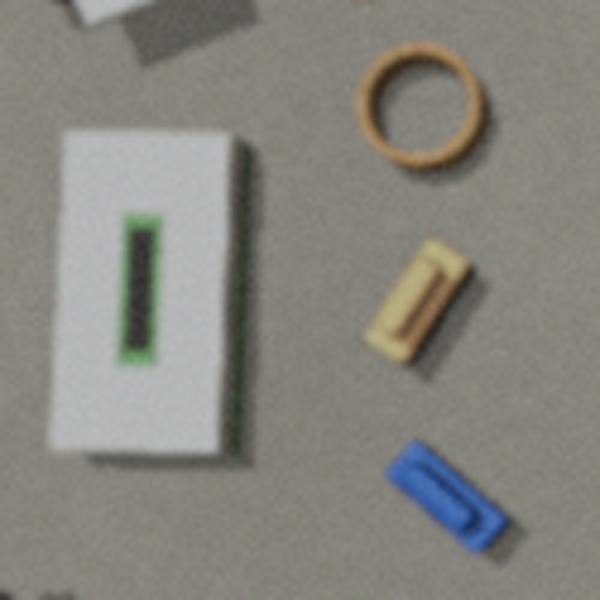

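View pics/c3.png

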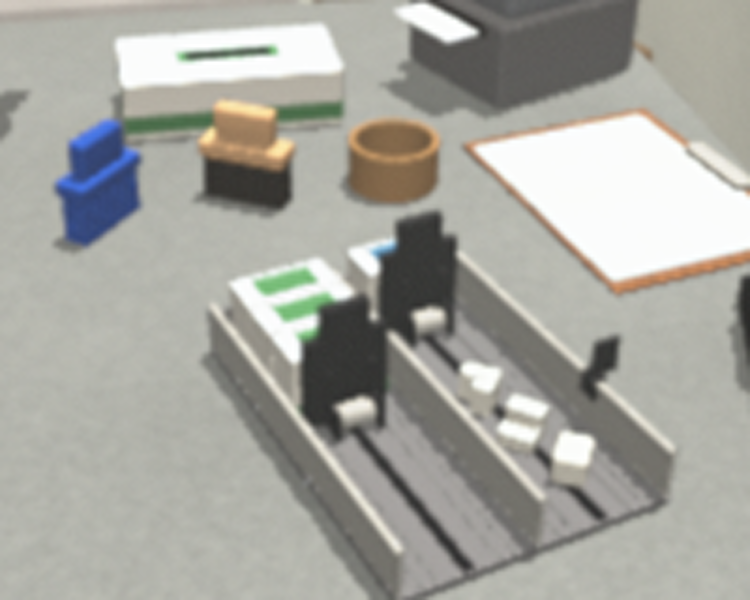

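```bash
cat > h.py <<'E'
import numpy as np,cv2
from rig import env
from scipy.optimize import least_squares
from scipy.spatial.transform import Rotation as R
def pix2w(name,uv,z):
    c=env.get_calibration(name);K=c['intrinsics'];T=c['T']
    uv=np.atleast_2d(uv).astype(float)
    d=np.c_[(uv[:,0]-K[0,2])/K[0,0],(uv[:,1]-K[1,2])/K[1,1],np.ones(len(uv))]@T[:3,:3].T
    o=T[:3,3]; return o+d*((z-o[2])/d[:,2])[:,None]
def wrist_w(uv,z,s):
    c=env.get_calibration('wrist');K=c['intrinsics'];H=c['hand_eye']
    uv=np.atleast_2d(uv).astype(float)
    x=(uv[:,0]-K[0,2])/K[0,0];y=(uv[:,1]-K[1,2])/K[1,1];r=np.hypot(x,y)+1e-12
    d=np.c_[np.sin(r)*x/r,np.sin(r)*y/r,np.cos(r)]
    T=np.eye(4);T[:3,:3]=R.from_quat(s['ee_rot']).as_matrix();T[:3,3]=s['tool_pos'];T=T@H
    d=d@T[:3,:3].T;o=T[:3,3];return o+d*((z-o[2])/d[:,2])[:,None]
def fit2(src,dst):
    src=np.array(src);dst=np.array(dst)[:,:2];a=src-src.mean(0);b=dst-dst.mean(0)
    th=np.arctan2((a[:,0]*b[:,1]-a[:,1]*b[:,0]).sum(),(a*b).sum())
    c,s=np.cos(th),np.sin(th);M=np.array([[c,-s],[s,c]]);t=dst.mean(0)-M@src.mean(0)
    return th,t,M,np.linalg.norm(src@M.T+t-dst,axis=1)
E
python3 - <<'E'
from h import *
u=np.array([(58,217),(560,75),(100,392),(610,250),(150,575),(668,430)])/6+[275,125]
w=pix2w('top',u,.048)
src=[(-.158,.108),(.158,.108),(-.158,0),(.158,0),(-.158,-.108),(.158,-.108)]
th,t,M,e=fit2(src,w);print('tray',th,np.degrees(th),t,e)
toT=lambda w:(w[:,:2]-t)@M
for nm,p,z in [('fin top',[(402,75)],.082),('fin base',[(406,112)],.055),('bits',[(342,250),(420,220),(495,180)],.03),('tab',[(138,240)],.1)]:
    print(nm,toT(pix2w('top',np.array(p)/6+[275,125],z)))
b=np.array([(433,238),(470,268),(405,362),(367,337)])/4.8+140
w=pix2w('top',b,.061)
th2,t2,_,e=fit2([(.017,.044),(.017,-.044),(-.017,-.044),(-.017,.044)],w)
print(w[:,:2],w.mean(0))
# long axis
l=(w[0]+w[1]-w[2]-w[3])[:2];print('long axis deg',np.degrees(np.arctan2(l[1],l[0])),np.linalg.norm(l)/2)
for nm,p,z in [('tape',(422,105),.048),('glove',(140,290),.065),('blue',(448,497),.061)]:
    print(nm,pix2w('top',np.array([p])/4.8+140,z))
E
```

```text
tray -1.2955454652077056 -74.22928732371437 [ 0.53211566 -0.06057247] [0.00677264 0.0041647  0.00330872 0.00554669 0.00297767 0.00320625]
fin top [[0.06085132 0.12617546]]
fin base [[0.06024853 0.11036979]]
bits [[0.00410874 0.0461882 ]
 [0.05321902 0.05098171]
 [0.10239463 0.06201646]]
tab [[-0.11028684  0.07139989]]
[[0.49169796 0.30005145]
 [0.4700628  0.27296467]
 [0.40245482 0.31801998]
 [0.42029271 0.34568322]] [0.44612707 0.30917983 0.061     ]
long axis deg -33.11894041627442 0.08298919344689294
tape [[0.59106381 0.31293562 0.048     ]]
glove [[0.45335604 0.50843899 0.065     ]]
blue [[0.30668167 0.28512217 0.061     ]]
```

Call:
arm_command(targets=[[0.12,-0.17,0,0,0,-0.097],[0.21,-0.3,0,0,0,-0.097],[0.31,-0.43,0,0,0,-0.097],[0.4,-0.56,0,0,0,-0.097],[0.5,-0.7,0,0,0,-0.097]], claw=1)

```text
time: 0.65
tool_pos: [0.4045, 0.3638, 0.231]
ee_rot: [0.285, 0.958, -0.0, -0.0]
force: [0.9, 0.7, 0.5]
opening: 0.0853
```

Call:
arm_command(targets=[[0.08,-0.11,0,0,0,0],[0.12,-0.16,0,0,0,0],[0.123,-0.167,0,0,0,0],[0.123,-0.167,0,0,0,0]])

```text
time: 1.05
tool_pos: [0.4407, 0.3152, 0.231]
ee_rot: [0.286, 0.958, -0.0, -0.0]
force: [0.6, 0.3, -0.4]
opening: 0.0857
```

```bash
cat > snap.py <<'E'
import sys,pickle
from h import *
n,name=sys.argv[1:3]
s=env.read_state();p,d=env.capture(n);cv2.imwrite(f"pics/{name}.png",p)
pickle.dump(s,open(f"pics/{name}.pkl","wb"));np.save(f"pics/{name}.npy",d)
print(s['time'],s['tool_pos'],R.from_quat(s['ee_rot']).as_matrix()[:,1],s['q'],s['force'],s['opening'])
E
python3 snap.py wrist w1
```

```text
1.05 [0.44074747 0.31516783 0.23096685] [ 5.48434351e-01  8.36193521e-01 -3.96893648e-04] [ 4.90871792e-01  4.06502429e-02  1.81000253e+00  6.40192830e-04
  1.29172781e+00 -4.99610158e-01] [ 0.56750842  0.33352969 -0.35488969] 0.08565512963629082
```

View pics/w1.png

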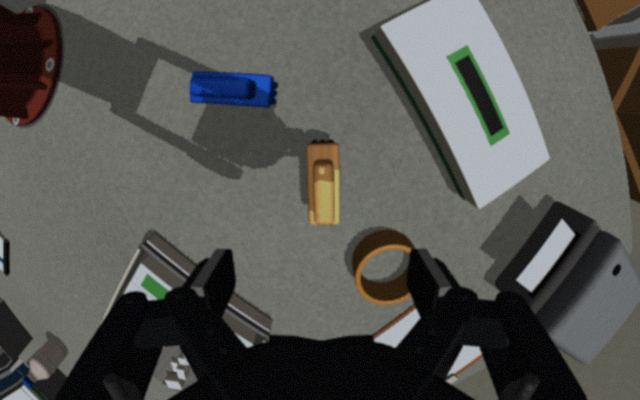

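```bash
python3 - <<'E'
import cv2
p=cv2.imread("pics/w1.png")
cv2.imwrite("pics/c4.png",cv2.resize(p[130:240,280:370],None,fx=5,fy=5,interpolation=cv2.INTER_CUBIC))
E
```

```text
(no output)
```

View pics/c4.png

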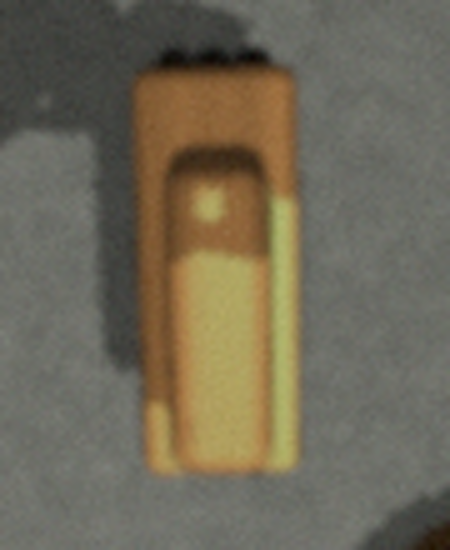

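```bash
python3 - <<'E'
from h import *;import pickle
s=pickle.load(open('pics/w1.pkl','rb'))
for q,z in [([(170,168),(266,168),(270,470),(178,470)],.097),([(135,70),(298,70),(298,472),(148,472)],.061)]:
    w=wrist_w(np.array(q)/5+[280,130],z,s)[:,:2]
    l=w[0]+w[1]-w[2]-w[3]; print(w,w.mean(0),np.degrees(np.arctan2(l[1],l[0])),np.linalg.norm(l)/2,np.linalg.norm(w[0]+w[3]-w[1]-w[2])/2)
E
```

```text
[[0.41946652 0.32208482]
 [0.42895554 0.33657747]
 [0.47867184 0.30569547]
 [0.46901184 0.29098809]] [0.44902643 0.31383646] 148.0194380652282 0.058511181229279285 0.01745942408478012
[[0.40404547 0.3229011 ]
 [0.42203584 0.35039341]
 [0.49546136 0.3039304 ]
 [0.4776323  0.27678389]] [0.44979374 0.3135022 ] 147.7995530245692 0.0868673222072846 0.03266661974720304
```

Call:
arm_command(targets=[[0.012,0.016,-0.15,0,0,0.012],[0.012,0.016,-0.28,0,0,0.012],[0.012,0.016,-0.28,0,0,0.012],[0.012,0.016,-0.28,0,0,0.012]])

```text
time: 1.5
tool_pos: [0.4432, 0.3209, 0.1469]
ee_rot: [0.276, 0.961, -0.001, -0.001]
force: [0.2, -0.2, 0.9]
opening: 0.0855
```

```bash
python3 snap.py wrist w2
```

```text
1.5 [0.44323758 0.32091095 0.14686994] [ 0.53000174  0.84799446 -0.00188513] [ 4.98254052e-01  1.43171629e-01  1.86717002e+00  2.68585400e-04
  1.13355318e+00 -5.14051294e-01] [ 0.2011001  -0.1602986   0.94529423] 0.08550876995739581
```

View pics/w2.png

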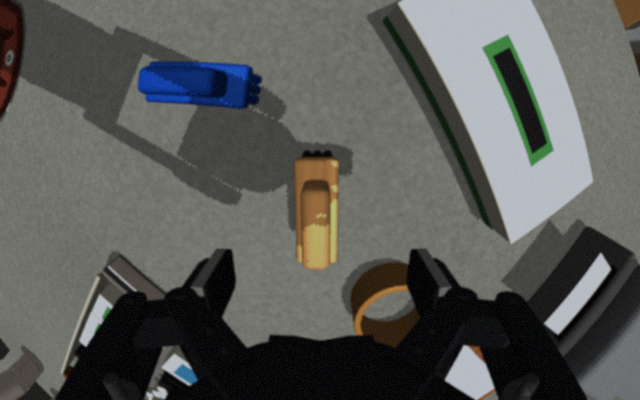

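Call:
arm_command(targets=[[0.021,-0.024,-0.05,0,0,0],[0.021,-0.024,-0.15,0,0,0],[0.021,-0.024,-0.24,0,0,0],[0.021,-0.024,-0.276,0,0,0],[0.021,-0.024,-0.276,0,0,0]])

```text
time: 2.05
tool_pos: [0.4502, 0.3123, 0.0634]
ee_rot: [0.277, 0.961, -0.001, -0.001]
force: [-0.6, -0.6, -0.4]
opening: 0.0856
```

```bash
python3 snap.py wrist w3
```

```text
2.05 [0.45023028 0.31229906 0.06336788] [ 0.53169453  0.84693331 -0.00221068] [ 4.78417159e-01  2.63526911e-01  1.90671922e+00 -1.54829845e-04
  9.73836066e-01 -5.31689076e-01] [-0.60041507 -0.56684922 -0.42489578] 0.0855849203856585
```

View pics/w3.png

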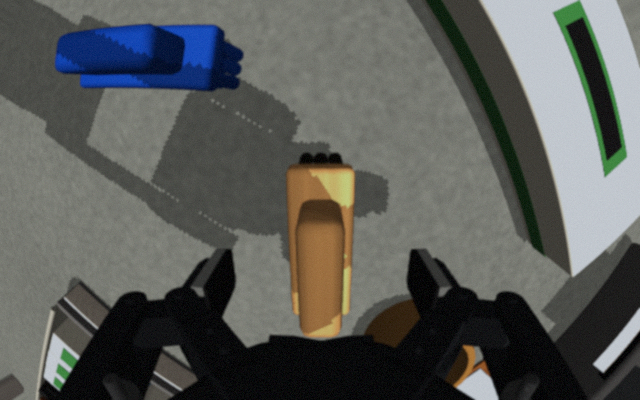

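Call:
arm_command(targets=[[0,0,0,0,0,0],[0,0,0,0,0,0],[0,0,0,0,0,0],[0,0,0,0,0,0],[0,0,0,0,0,0]], claw=-1, grip_force=70)

```text
time: 2.6
tool_pos: [0.4513, 0.3133, 0.0651]
ee_rot: [0.276, 0.961, 0.0, 0.001]
force: [-0.1, 0.0, 3.0]
opening: 0.0189
```

Call:
arm_command(targets=[[0,0,0,0,0,0],[0,0,0,0,0,0],[0,0,0,0,0,0]])

```text
time: 2.9
tool_pos: [0.4513, 0.3133, 0.0651]
ee_rot: [0.277, 0.961, 0.0, 0.0]
force: [-0.2, -0.3, 4.0]
opening: 0.0194
```

Call:
arm_command(targets=[[0,0,0.16,0,0,0],[0,0,0.32,0,0,-0.09],[0,0,0.48,0,0,-0.18],[0.02,-0.06,0.57,0,0,-0.27],[0.05,-0.15,0.57,0,0,-0.36]])

```text
time: 3.4
tool_pos: [0.4685, 0.2699, 0.2411]
ee_rot: [0.535, 0.845, 0.004, 0.003]
force: [-0.2, 0.3, -1.5]
opening: 0.0192
```

Call:
arm_command(targets=[[0.03,-0.09,0,0,0,-0.09],[0.06,-0.18,0,0,0,-0.18],[0.09,-0.27,0,0,0,-0.27],[0.12,-0.36,0,0,0,-0.36],[0.15,-0.45,0,0,0,-0.45]])

```text
time: 3.9
tool_pos: [0.5101, 0.1319, 0.2341]
ee_rot: [0.795, 0.606, -0.001, -0.001]
force: [0.3, -0.5, -1.4]
opening: 0.0187
```

Call:
arm_command(targets=[[0.03,-0.09,0,0,0,-0.09],[0.06,-0.18,0,0,0,-0.18],[0.09,-0.27,0,0,0,-0.27],[0.12,-0.36,0,0,0,-0.36],[0.15,-0.4,0,0,0,-0.45]])

```text
time: 4.4
tool_pos: [0.5552, 0.0109, 0.234]
ee_rot: [0.956, 0.293, -0.001, -0.0]
force: [0.1, -0.1, -0.4]
opening: 0.0192
```

```bash
python3 snap.py wrist w4
```

```text
4.4 [0.55518898 0.01090157 0.23401962] [ 0.55992147 -0.82854517 -0.00091796] [-1.06276170e-01  6.84545149e-02  1.77500152e+00 -9.11861227e-04
  1.30060281e+00  8.70472200e-01] [ 0.05021384 -0.10004684 -0.42820516] 0.019176177785899202
```

View pics/w4.png

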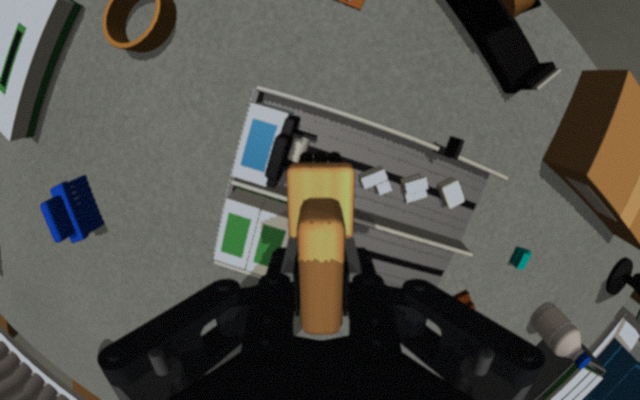

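```bash
python3 - <<'E'
import cv2
p=cv2.imread("pics/w4.png")
cv2.imwrite("pics/c5.png",cv2.resize(p[70:290,200:530],None,fx=2.4,fy=2.4,interpolation=cv2.INTER_CUBIC))
E
```

```text
(no output)
```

View pics/c5.png

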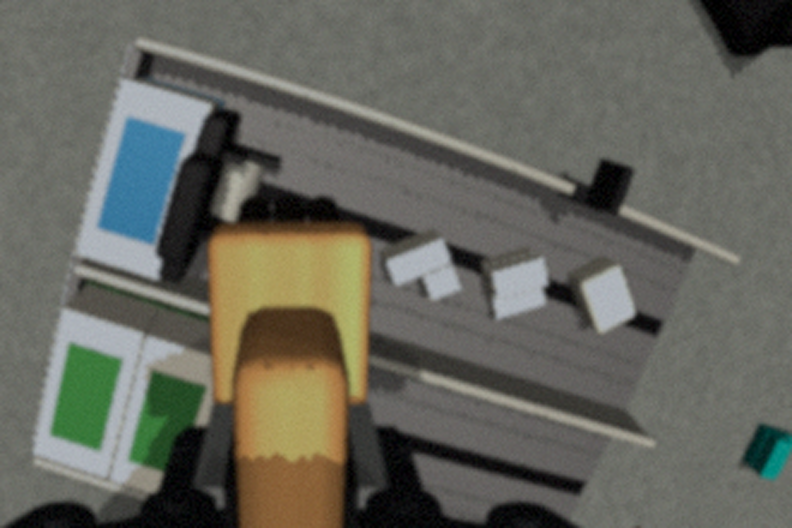

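Call:
arm_command(targets=[[0.0,0,0,0,0,-0.09],[0.0,0,0,0,0,-0.18],[0.0,0,0,0,0,-0.203],[0,0,0,0,0,-0.203]])

```text
time: 4.85
tool_pos: [0.5548, 0.0137, 0.2343]
ee_rot: [0.99, 0.142, -0.001, -0.0]
force: [-0.3, 0.3, -1.4]
opening: 0.0191
```

```bash
python3 snap.py wrist w5; python3 snap.py top t5;  python3 - <<'E'
import cv2
p=cv2.imread("pics/w5.png")
cv2.imwrite("pics/c6.png",cv2.resize(p[60:280,180:510],None,fx=2.4,fy=2.4,interpolation=cv2.INTER_CUBIC))
E
```

```text
4.85 [0.55484403 0.01365089 0.23431515] [ 0.2818041  -0.95947123 -0.00118447] [-1.02041652e-01  6.74010439e-02  1.77554939e+00  3.36907726e-04
  1.30098001e+00  1.18298918e+00] [-0.3377102   0.30923101 -1.37938316] 0.019082324102826974
4.9 [0.55498565 0.01363109 0.23449376] [ 0.28223439 -0.95934499 -0.00096882] [-1.02007359e-01  6.73117472e-02  1.77530043e+00  2.54615991e-04
  1.30094020e+00  1.18259748e+00] [-0.03538655  0.12417363 -1.43596849] 0.01907143977469159
```

View pics/c6.png

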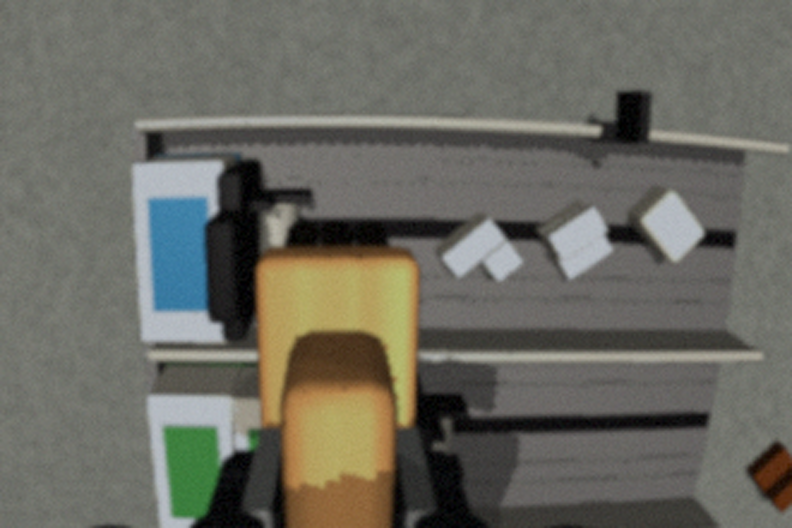

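```bash
python3 - <<'E'
from h import *;import pickle
def L(n):return pickle.load(open(f'pics/{n}.pkl','rb'))
s5,s4=L('w5'),L('w4')
src=[(-.158,.108),(.158,.108),(-.158,0),(.158,0)]
W=[];S=[]
f5=lambda p,z:wrist_w(np.atleast_2d(p)/2.4+[180,60],z,s5)
f4=lambda p,z:wrist_w(np.atleast_2d(p)/2.4+[200,70],z,s4)
w5=f5([(137,125),(788,147),(150,353),(762,355)],.048);w4=f4([(137,42),(738,260),(78,268),(653,442)],.048)
for w in (w5,w4):
    th,t,M,e=fit2(src,w);print(np.degrees(th),t,e)
th,t,M,e=fit2(src+src,np.r_[w5,w4]);print('both',np.degrees(th),t,e)
np.savez('tray.npz',th=th,t=t,M=M)
T=lambda w:((w[:,:2]-t)@M).round(4)
print('brush tcp in tray',T(s5['tool_pos'][None]))
print('front bit leftcorner w5',T(f5([(440,255),(458,278),(485,215)],.033)),'w4',T(f4([(385,265),(400,287)],.033)))
print('last bit', T(f5([(668,228)],.034)))
print('fin top w5',T(f5([(617,93),(652,93),(634,93)],.082)),'w4',T(f4([(605,160),(634,168)],.082)))
print('lane end', T(f5([(735,238)],.008)),T(f4([(660,326)],.008)))
print('pack',T(f5([(135,163),(220,163),(142,342)],.068)))
print('brush wood front', T(f5([(258,262),(415,262)],.061+.17)))
E
```

```text
-73.88187189446481 [ 0.53616101 -0.06093185] [0.00179398 0.00192415 0.00234297 0.00211697]
-73.86743575111247 [ 0.53619891 -0.06070927] [0.00184329 0.0016448  0.00291044 0.0030608 ]
both -73.87466250648863 [ 0.53617996 -0.06082055] [0.00191282 0.0018016  0.00243535 0.00202846 0.0017244  0.00174852
 0.0028144  0.00317001]
brush tcp in tray [[-0.0664  0.0386]]
front bit leftcorner w5 [[-0.0183  0.045 ]
 [-0.0092  0.0339]
 [ 0.0024  0.0645]] w4 [[-0.0174  0.0422]
 [-0.0067  0.0342]]
last bit [[0.097  0.0616]]
fin top w5 [[0.0465 0.1241]
 [0.0624 0.1255]
 [0.0542 0.1247]] w4 [[0.0468 0.1245]
 [0.061  0.1263]]
lane end [[0.1527 0.0541]] [[0.1523 0.0549]]
pack [[-0.1521  0.0918]
 [-0.1155  0.0908]
 [-0.1535  0.0126]]
brush wood front [[-0.0823  0.0831]
 [-0.0511  0.0832]]
```

```bash
python3 - <<'E'
import cv2
p=cv2.imread("pics/t5.png")
cv2.imwrite("pics/c7.png",cv2.resize(p[125:225,275:395],None,fx=6,fy=6,interpolation=cv2.INTER_CUBIC))
E
```

```text
(no output)
```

View pics/c7.png

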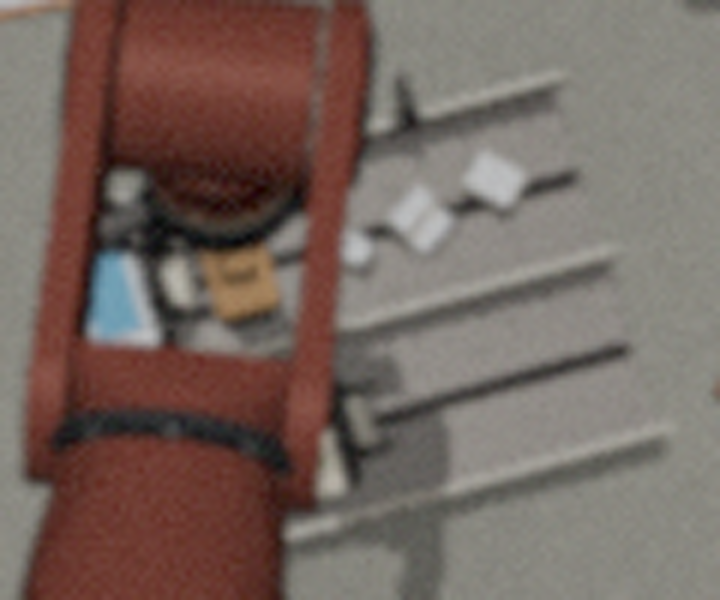

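Call:
arm_command(targets=[[0.058,-0.051,-0.05,0,0,0],[0.058,-0.051,-0.18,0,0,0],[0.058,-0.051,-0.3,0,0,0],[0.058,-0.051,-0.347,0,0,0],[0.058,-0.051,-0.347,0,0,0]])

```text
time: 5.45
tool_pos: [0.5705, -0.0017, 0.1282]
ee_rot: [0.99, 0.142, -0.003, -0.001]
force: [-0.6, -0.5, -1.3]
opening: 0.0191
```

```bash
python3 snap.py wrist w6; python3 snap.py side s6; python3 - <<'E'
import cv2,pickle
from h import *
p=cv2.imread("pics/s6.png")
cv2.imwrite("pics/c8.png",cv2.resize(p[150:290,250:430],None,fx=4,fy=4,interpolation=cv2.INTER_CUBIC))
z=np.load('tray.npz');s=pickle.load(open('pics/s6.pkl','rb'));print((s['tool_pos'][:2]-z['t'])@z['M'])
E
```

```text
5.45 [ 0.570527   -0.0017298   0.12824804] [ 0.28043829 -0.95986801 -0.00278853] [-1.26054142e-01  2.16728333e-01  1.82025904e+00  3.99906063e-05
  1.11151351e+00  1.16046370e+00] [-0.55984791 -0.53886402 -1.2798313 ] 0.019116382604950084
5.5 [ 0.57253161 -0.001989    0.13071554] [ 2.80252594e-01 -9.59925869e-01 -8.99336505e-04] [-1.26068386e-01  2.14703547e-01  1.81745257e+00  5.08553639e-05
  1.11158722e+00  1.16064712e+00] [ 0.18438221 -0.29427789 -1.31906604] 0.019018828049497945
[-0.04642061  0.0512613 ]
```

View pics/w6.png

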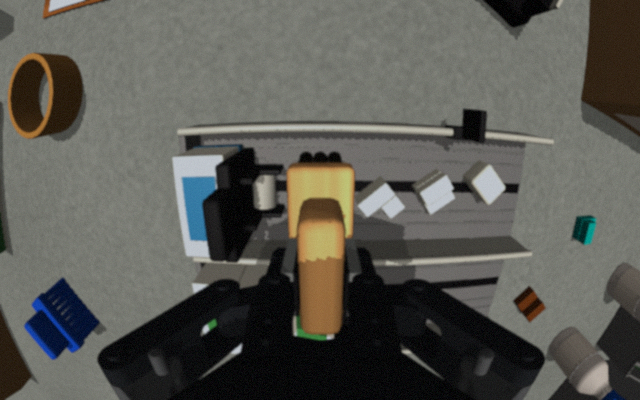

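View pics/c8.png

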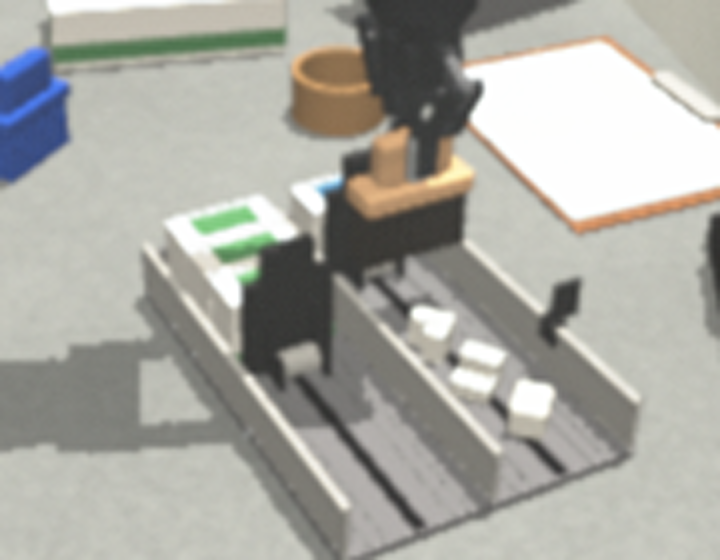

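Call:
arm_command(targets=[[0,0,-0.06,0,0,0],[0,0,-0.12,0,0,0],[0,0,-0.17,0,0,0],[0,0,-0.183,0,0,0],[0,0,-0.183,0,0,0]])

```text
time: 6.05
tool_pos: [0.5734, -0.0022, 0.0768]
ee_rot: [0.99, 0.141, 0.0, 0.0]
force: [-0.1, 0.7, -1.5]
opening: 0.019
```

```bash
python3 snap.py wrist w7; python3 snap.py side s7; python3 - <<'E'
import cv2,pickle
from h import *
p=cv2.imread("pics/s7.png")
cv2.imwrite("pics/c9.png",cv2.resize(p[150:290,250:430],None,fx=4,fy=4,interpolation=cv2.INTER_CUBIC))
z=np.load('tray.npz');s=pickle.load(open('pics/s7.pkl','rb'));print((s['tool_pos'][:2]-z['t'])@z['M'])
E
```

```text
6.05 [ 0.57342401 -0.00221706  0.0767868 ] [ 2.79646625e-01 -9.60102996e-01  5.20767922e-05] [-1.26247446e-01  2.89118022e-01  1.84278244e+00  6.77718686e-06
  1.00954823e+00  1.16111924e+00] [-0.13533745  0.71899901 -1.48474073] 0.019047707705255934
6.1 [ 0.57392086 -0.00230348  0.07733832] [ 2.79549107e-01 -9.60131269e-01  4.92443875e-04] [-1.26297233e-01  2.88588013e-01  1.84221477e+00  2.69108867e-05
  1.00950092e+00  1.16115999e+00] [-0.24895346  0.3502549  -0.70621635] 0.019309207182731977
[-0.04573266  0.05250854]
```

View pics/w7.png

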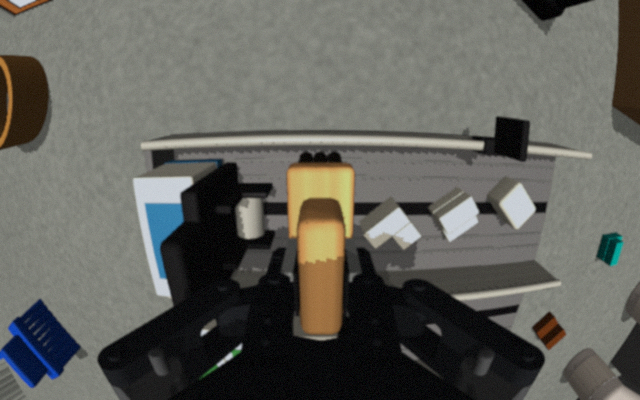

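View pics/c9.png

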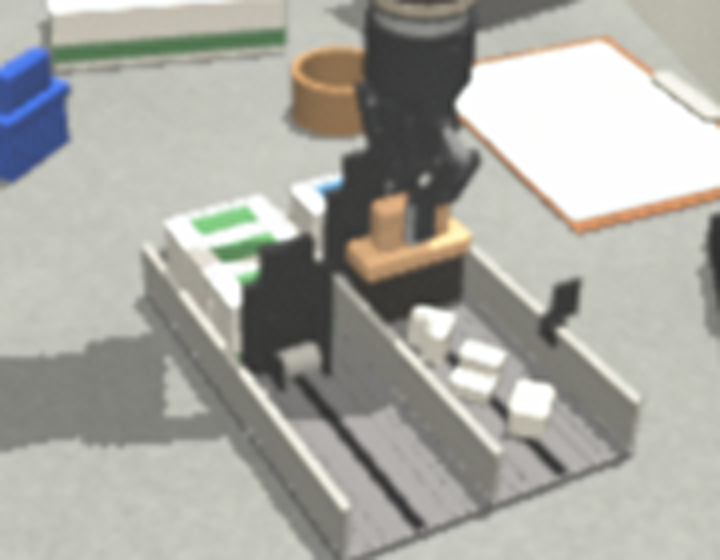

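Call:
arm_command(targets=[[0.0,-0.02,-0.007,0,0,0],[0.007,-0.057,-0.008,0,0,0],[0.022,-0.105,-0.008,0,0,0],[0.036,-0.15,-0.008,0,0,0],[0.048,-0.194,-0.008,0,0,0]])

```text
time: 6.65
tool_pos: [0.5882, -0.0622, 0.0743]
ee_rot: [0.99, 0.141, 0.0, 0.0]
force: [-0.6, 0.6, -1.2]
opening: 0.0194
```

```bash
cat > st.py <<'E'
import sys
from h import *
z=np.load('tray.npz');s=env.read_state();print(s['time'],'tray',((s['tool_pos'][:2]-z['t'])@z['M']).round(4),'z',s['tool_pos'][2],'jaw',np.degrees(np.arctan2(*R.from_quat(s['ee_rot']).as_matrix()[1::-1,1])),s['force'].round(1),s['opening'],s['q'].round(2))
E
python3 st.py;python3 snap.py wrist w8
```

```text
6.65 tray [0.0158 0.0496] z 0.07431773105988837 jaw -73.82518231718709 [-0.6  0.6 -1.2] 0.0193524241944034 [-0.22  0.33  1.8  -0.    1.02  1.06]
6.65 [ 0.58824649 -0.06223552  0.07431773] [ 2.78569002e-01 -9.60416163e-01  3.24628744e-04] [-2.23997610e-01  3.26129463e-01  1.79981456e+00 -5.42316581e-05
  1.01506231e+00  1.06452341e+00] [-0.55917944  0.58962539 -1.18952132] 0.0193524241944034
```

View pics/w8.png

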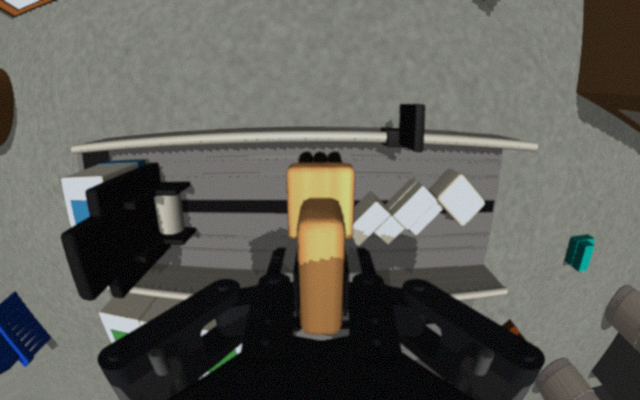

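Call:
arm_command(targets=[[0.011,-0.038,0,0,0,0],[0.022,-0.077,0,0,0,0],[0.033,-0.115,0,0,0,0],[0.044,-0.154,0,0,0,0],[0.056,-0.192,0,0,0,0]])

```text
time: 7.2
tool_pos: [0.6046, -0.119, 0.074]
ee_rot: [0.99, 0.141, -0.0, -0.0]
force: [-1.4, 0.4, -1.5]
opening: 0.0189
```

```bash
python3 st.py;python3 snap.py wrist w9
```

```text
7.2 tray [0.0749 0.0495] z 0.0739910288585196 jaw -73.77881754912141 [-1.4  0.4 -1.5] 0.01889134689981742 [-0.31  0.37  1.74 -0.    1.03  0.98]
7.2 [ 0.6045569  -0.1190342   0.07399103] [ 2.79346108e-01 -9.60190465e-01 -1.54967738e-04] [-3.08250515e-01  3.72427513e-01  1.73804339e+00 -2.23661589e-05
  1.03142831e+00  9.79444239e-01] [-1.39745912  0.4077976  -1.52527236] 0.01889134689981742
```

View pics/w9.png

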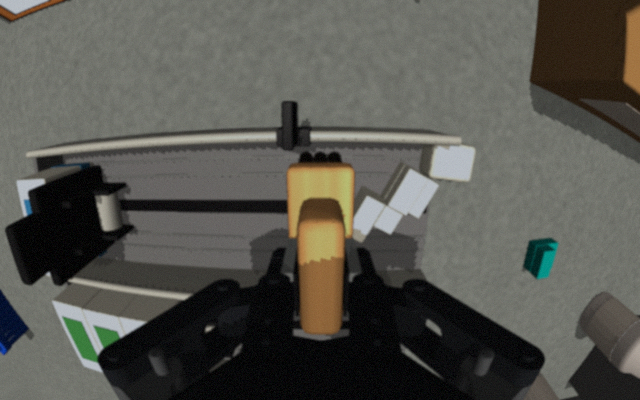

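Call:
arm_command(targets=[[0.011,-0.038,0,0,0,0],[0.022,-0.077,0,0,0,0],[0.033,-0.115,0,0,0,0],[0.044,-0.154,0,0,0,0],[0.056,-0.192,0,0,0,0]])

```text
time: 7.75
tool_pos: [0.6215, -0.1768, 0.0741]
ee_rot: [0.99, 0.141, 0.0, 0.0]
force: [-0.0, -0.2, -0.5]
opening: 0.019
```

```bash
python3 st.py;python3 snap.py wrist w10
```

```text
7.75 tray [0.1351 0.0498] z 0.07411364540134333 jaw -73.77731168039287 [-0.  -0.2 -0.5] 0.018977257609781722 [-0.39  0.43  1.66 -0.    1.05  0.9 ]
7.75 [ 0.62150124 -0.17675618  0.07411365] [ 2.79371344e-01 -9.60183123e-01  1.47529029e-04] [-3.85597077e-01  4.26883901e-01  1.66194137e+00 -8.82128511e-05
  1.05262641e+00  9.02103606e-01] [-0.0308061  -0.19894956 -0.54953883] 0.018977257609781722
```

View pics/w10.png

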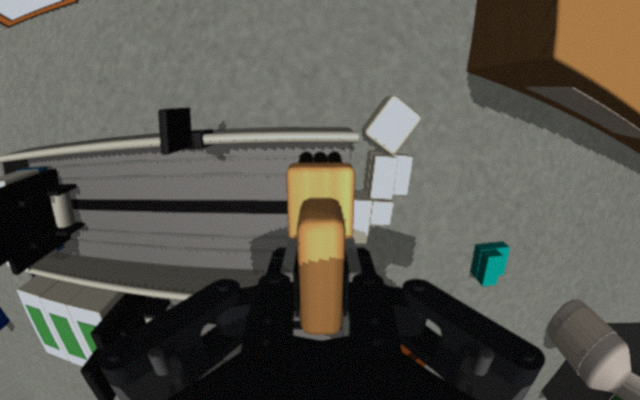

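Call:
arm_command(targets=[[0.011,-0.038,0,0,0,0],[0.022,-0.077,0,0,0,0],[0.033,-0.115,0,0,0,0],[0.044,-0.154,0,0,0,0],[0.056,-0.192,0,0,0,0]])

```text
time: 8.3
tool_pos: [0.6383, -0.2343, 0.0741]
ee_rot: [0.99, 0.141, -0.0, 0.0]
force: [-0.2, 0.1, -1.0]
opening: 0.019
```

Call:
arm_command(targets=[[0.011,-0.038,0,0,0,0],[0.015,-0.05,0,0,0,0],[0.015,-0.05,0,0,0,0]])

```text
time: 8.6
tool_pos: [0.6427, -0.2491, 0.0741]
ee_rot: [0.99, 0.141, 0.0, 0.0]
force: [0.0, -0.2, -1.7]
opening: 0.0193
```

```bash
python3 st.py;python3 snap.py wrist w11; python3 snap.py side s11; python3 - <<'E'
import cv2
p=cv2.imread("pics/s11.png")
cv2.imwrite("pics/c11.png",cv2.resize(p[170:330,280:460],None,fx=3.5,fy=3.5,interpolation=cv2.INTER_CUBIC))
E
```

```text
8.6 tray [0.2105 0.05  ] z 0.0741435221210119 jaw -73.82537945190072 [ 0.  -0.2 -1.7] 0.019252969611062806 [-0.47  0.51  1.55  0.    1.09  0.82]
8.6 [ 0.64271997 -0.24912253  0.07414352] [ 2.78565706e-01 -9.60417152e-01  2.03674819e-04] [-4.71513787e-01  5.05843572e-01  1.54783320e+00  2.77065987e-05
  1.08759216e+00  8.16969261e-01] [ 0.0027886  -0.22925732 -1.65381333] 0.019252969611062806
8.65 [ 0.64248636 -0.24844444  0.07399734] [ 2.78997792e-01 -9.60291673e-01 -3.67607588e-04] [-4.70870982e-01  5.05514657e-01  1.54863188e+00  2.40921839e-04
  1.08775597e+00  8.17063075e-01] [-0.37987644 -0.71250163 -1.83905112] 0.019238568979497616
```

View pics/w11.png

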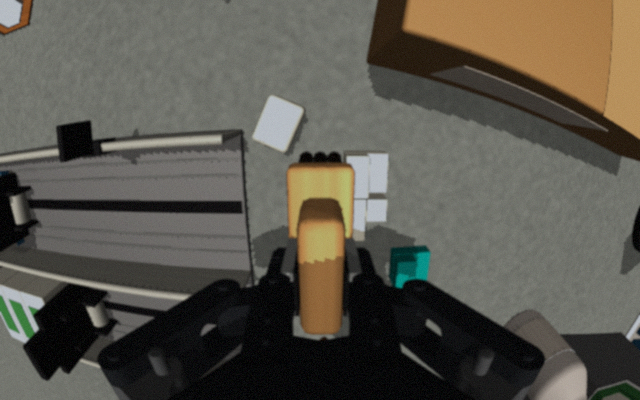

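View pics/c11.png

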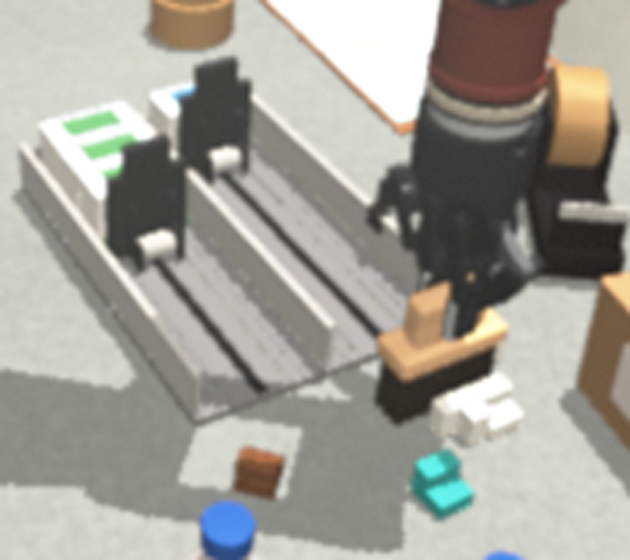

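```bash
python3 - <<'E'
from h import *;import pickle
s=pickle.load(open('pics/w11.pkl','rb'));z=np.load('tray.npz')
for n,p,h in [('bit',[(279,124),(253,140),(267,95),(303,105),(287,152)],.026),('others',[(367,172),(367,213)],.028),('laneend',[(245,150),(242,206),(250,262)],.008),('turq',[(408,268)],.025)]:
    print(n,((wrist_w(p,h,s)[:,:2]-z['t'])@z['M']).round(4))
E
```

```text
bit [[0.1851 0.1135]
 [0.1685 0.104 ]
 [0.178  0.1316]
 [0.1998 0.1249]
 [0.1897 0.0961]]
others [[0.2393 0.0839]
 [0.2405 0.0568]]
laneend [[0.1586 0.0952]
 [0.1538 0.0547]
 [0.1559 0.0089]]
turq [[0.2738 0.013 ]]
```

Call:
arm_command(targets=[[0,0,-0.01,0,0,0],[0,0,-0.02,0,0,0],[0,0,-0.029,0,0,0],[0,0,-0.029,0,0,0]])

```text
time: 9.1
tool_pos: [0.6425, -0.2479, 0.0653]
ee_rot: [0.99, 0.141, -0.0, -0.0]
force: [-0.1, 0.5, -1.8]
opening: 0.0188
```

```bash
python3 st.py
```

```text
9.1 tray [0.2093 0.0502] z 0.06526682326025585 jaw -73.75635652079512 [-0.1  0.5 -1.8] 0.018830433456589638 [-0.47  0.52  1.55  0.    1.07  0.82]
```

Call:
arm_command(targets=[[0,0,-0.003,0,0,0],[0,0,-0.003,0,0,0]])

```text
time: 9.3
tool_pos: [0.6426, -0.248, 0.0652]
ee_rot: [0.99, 0.141, -0.0, -0.0]
force: [-1.3, 1.2, 3.3]
opening: 0.0191
```

Call:
arm_command(targets=[[0,0,0,0,0,0],[0,0,0,0,0,0],[0,0,0,0,0,0],[0,0,0,0,0,0],[0,0,0,0,0,0]], claw=1)

```text
time: 9.8
tool_pos: [0.6425, -0.2483, 0.0643]
ee_rot: [0.99, 0.141, -0.0, -0.0]
force: [-0.3, 0.3, 0.7]
opening: 0.085
```

Call:
arm_command(targets=[[0,0,0,0,0,0],[0,0,0.06,0,0,0],[0,0,0.2,0,0,0],[0,0,0.36,0,0,0],[0,0,0.5,0,0,0]])

```text
time: 10.3
tool_pos: [0.643, -0.2485, 0.2184]
ee_rot: [0.99, 0.141, 0.001, 0.001]
force: [0.7, -0.2, 1.0]
opening: 0.0853
```

```bash
python3 st.py;python3 snap.py wrist w12
```

```text
10.3 tray [0.2099 0.0505] z 0.21844398739776735 jaw -73.77159846481622 [ 0.7 -0.2  1. ] 0.08525985093595247 [-0.47  0.36  1.46  0.    1.32  0.82]
10.3 [ 0.6430021  -0.24846841  0.21844399] [ 0.27946663 -0.96015369  0.00181257] [-4.70473539e-01  3.58846817e-01  1.46107021e+00  1.70487368e-05
  1.31900943e+00  8.17077751e-01] [ 0.73966186 -0.21616322  1.04403964] 0.08525985093595247
```

View pics/w12.png

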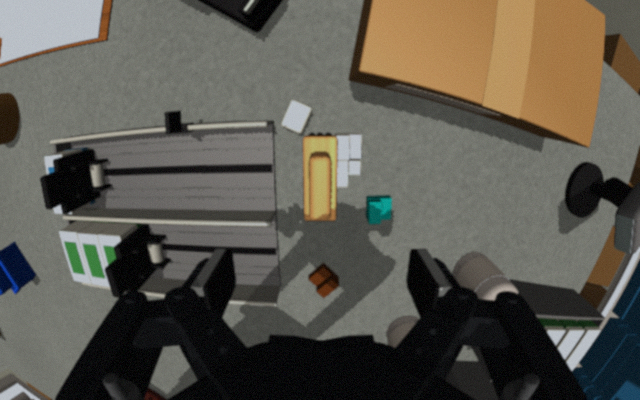

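Call:
arm_command(targets=[[-0.045,0.155,0,0,0,0],[-0.09,0.31,0,0,0,0],[-0.13,0.45,0,0,0,0],[-0.144,0.496,0,0,0,0],[-0.144,0.496,0,0,0,0]])

```text
time: 10.85
tool_pos: [0.5992, -0.0976, 0.2157]
ee_rot: [0.99, 0.143, 0.001, 0.0]
force: [0.4, -0.4, -0.1]
opening: 0.0856
```

```bash
python3 st.py;python3 snap.py wrist w13; python3 - <<'E'
import cv2
p=cv2.imread("pics/w13.png")
cv2.imwrite("pics/c13.png",cv2.resize(p[90:290,160:460],None,fx=2.6,fy=2.6,interpolation=cv2.INTER_CUBIC))
cv2.imwrite("pics/c13b.png",cv2.resize(p[100:180,280:380],None,fx=7,fy=7,interpolation=cv2.INTER_CUBIC))
E
```

```text
10.85 tray [0.0528 0.0503] z 0.21571477183231869 jaw -73.59609296802878 [ 0.4 -0.4 -0.1] 0.08563430813555042 [-0.28  0.19  1.67  0.    1.28  1.01]
10.85 [ 0.59917057 -0.09760691  0.21571477] [ 2.82406792e-01 -9.59294447e-01  7.52990300e-04] [-2.77057202e-01  1.91705470e-01  1.67305602e+00  1.46431000e-05
  1.27539897e+00  1.00743223e+00] [ 0.38241817 -0.37947504 -0.13535379] 0.08563430813555042
```

View pics/c13.png

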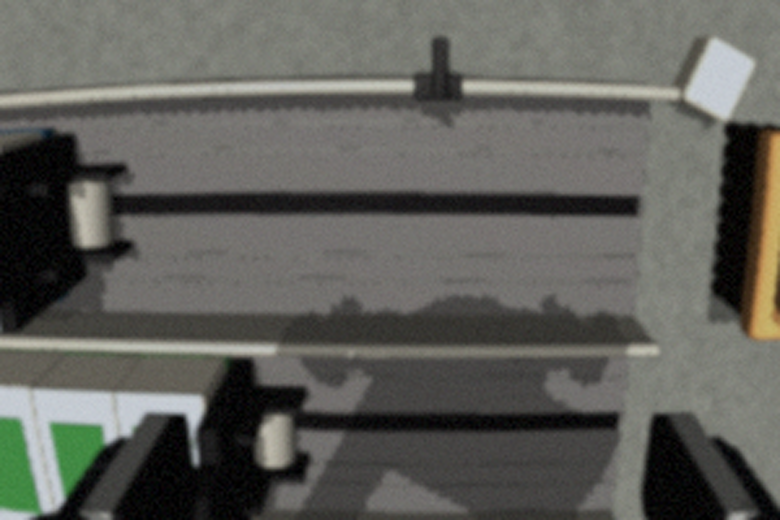

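View pics/c13b.png

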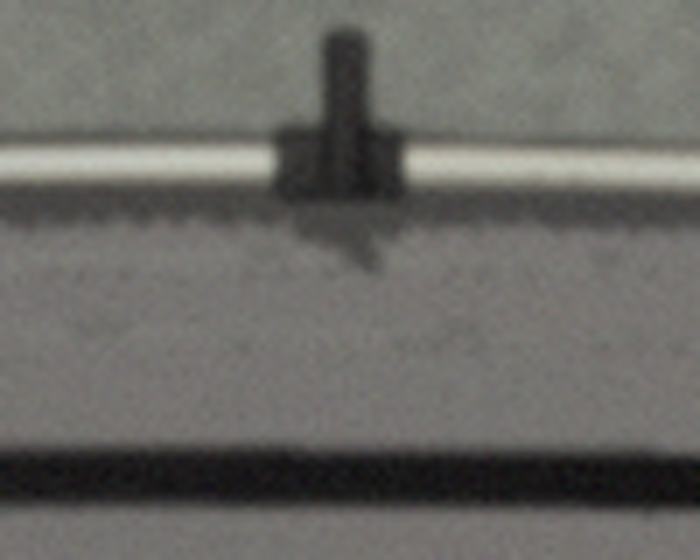

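```bash
python3 - <<'E'
from h import *;import pickle
s=pickle.load(open('pics/w13.pkl','rb'));z=np.load('tray.npz')
f=lambda p,h:((wrist_w(np.atleast_2d(p)/7+[280,100],h,s)[:,:2]-z['t'])@z['M']).round(4)
print('fin',f([(346,35),(346,100),(346,180)],.082),'saddle',f([(275,165),(403,165)],.05),'tcp',(s['tool_pos'][:2]-z['t'])@z['M'])
E
```

```text
fin [[0.0602 0.1254]
 [0.0603 0.1171]
 [0.0604 0.107 ]] saddle [[0.0513 0.107 ]
 [0.0693 0.1071]] tcp [0.05283403 0.05029531]
```

Call:
arm_command(targets=[[-0.04,0.155,0,0,0,0],[-0.08,0.31,0,0,0,0],[-0.12,0.45,0,0,0,0],[-0.134,0.509,0,0,0,0],[-0.134,0.509,0,0,0,0]])

```text
time: 11.4
tool_pos: [0.5597, 0.0539, 0.215]
ee_rot: [0.99, 0.142, 0.001, 0.0]
force: [-0.9, 0.3, 0.4]
opening: 0.0857
```

```bash
python3 st.py;python3 snap.py wrist w14; python3 - <<'E'
import cv2
p=cv2.imread("pics/w14.png")
cv2.imwrite("pics/c14b.png",cv2.resize(p[100:260,250:400],None,fx=5,fy=3.5,interpolation=cv2.INTER_CUBIC))
E
```

```text
11.4 tray [-0.1037  0.0544] z 0.2150052892066276 jaw -73.67618724067891 [-0.9  0.3  0.4] 0.08571136200888284 [-0.03  0.1   1.78 -0.    1.26  1.26]
11.4 [0.55966383 0.05390174 0.21500529] [ 2.81065559e-01 -9.59688455e-01  4.70411610e-04] [-2.87264368e-02  9.81849031e-02  1.77988352e+00 -1.57019381e-04
  1.26246077e+00  1.25721296e+00] [-0.88281119  0.28816795  0.37446083] 0.08571136200888284
```

View pics/c14b.png

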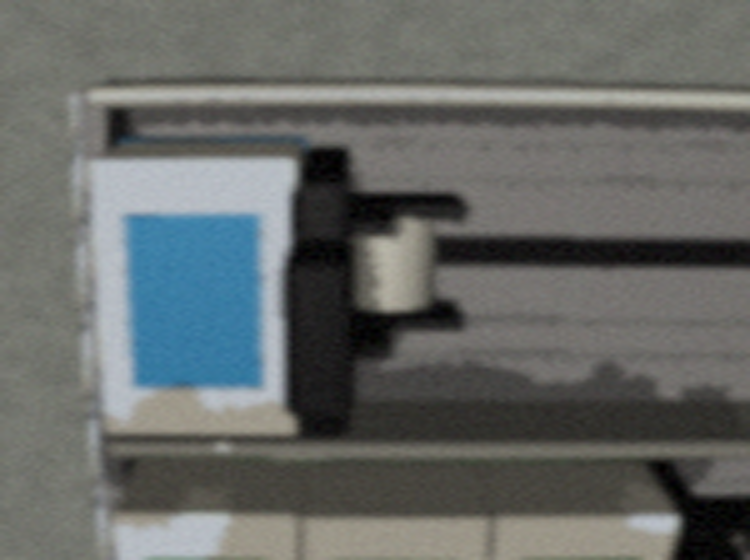

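View pics/w14.png

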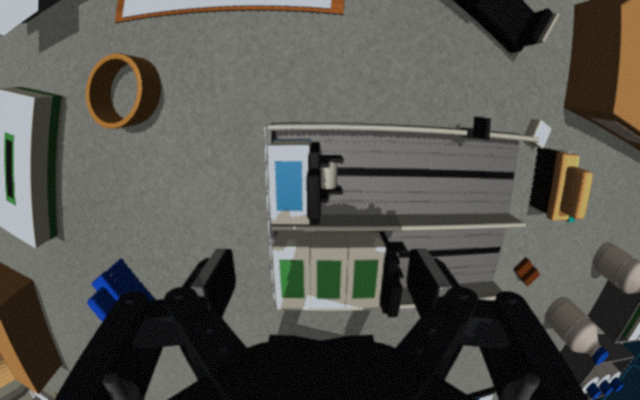

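```bash
python3 - <<'E'
from h import *;import pickle
s=pickle.load(open('pics/w14.pkl','rb'));z=np.load('tray.npz')
f=lambda p,h:((wrist_w(np.atleast_2d(p)/[5,3.5]+[250,100],h,s)[:,:2]-z['t'])@z['M']).round(4)
print('tab',f([(288,300),(352,300),(320,245),(320,375)],.113),'blade',f([(302,160),(348,160),(303,425),(348,425)],.088),'tcp',(s['tool_pos'][:2]-z['t'])@z['M'])
print('lane ends z.048',f([(90,95)],.048), 'pack',f([(92,157),(302,157)],.068))
E
```

```text
tab [[-0.1143  0.0646]
 [-0.1039  0.0646]
 [-0.109   0.0776]
 [-0.1091  0.0462]] blade [[-0.1127  0.094 ]
 [-0.1047  0.094 ]
 [-0.1129  0.0237]
 [-0.1045  0.0237]] tcp [-0.10368631  0.05442285]
lane ends z.048 [[-0.1563  0.1079]] pack [[-0.1529  0.0925]
 [-0.1133  0.0922]]
```

Call:
arm_command(targets=[[0.007,0.02,-0.06,0,0,0],[0.007,0.02,-0.19,0,0,0],[0.007,0.02,-0.32,0,0,0],[0.007,0.02,-0.42,0,0,0],[0.007,0.02,-0.437,0,0,0]])

```text
time: 11.95
tool_pos: [0.5584, 0.0569, 0.0788]
ee_rot: [0.99, 0.14, -0.004, -0.0]
force: [-0.2, 0.2, -0.4]
opening: 0.0854
```

```bash
python3 st.py;python3 snap.py wrist w15
```

```text
11.95 tray [-0.1069  0.054 ] z 0.07883938330436623 jaw -73.92141262399298 [-0.2  0.2 -0.4] 0.0853725672582173 [-0.02  0.27  1.86 -0.    1.02  1.27]
11.95 [0.55837377 0.05690373 0.07883938] [ 0.27695516 -0.96088131 -0.00171433] [-2.30029061e-02  2.68237050e-01  1.86495929e+00 -1.03577083e-03
  1.01694196e+00  1.26771046e+00] [-0.17456676  0.18148779 -0.38828393] 0.0853725672582173
```

View pics/w15.png

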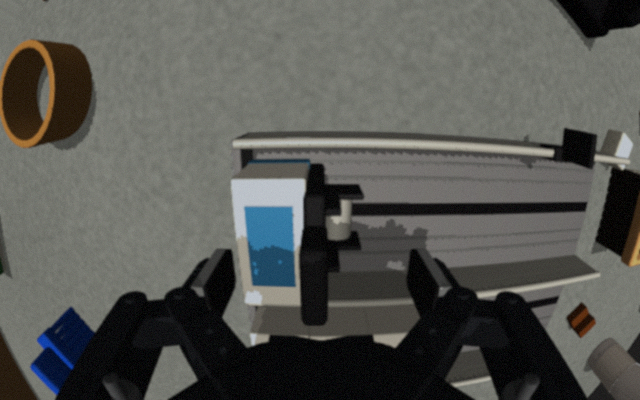

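Call:
arm_command(targets=[[0,0,0,0,0,0],[0,0,0,0,0,0]])

```text
time: 12.2
tool_pos: [0.5637, 0.0585, 0.0858]
ee_rot: [0.99, 0.141, 0.002, 0.0]
force: [0.0, -0.4, 0.2]
opening: 0.0856
```

Call:
arm_command(targets=[[0,0,0,0,0,0],[0,0,0,0,0,0],[0,0,0,0,0,0],[0,0,0,0,0,0],[0,0,0,0,0,0]], claw=-1, grip_force=70)

```text
time: 12.7
tool_pos: [0.5611, 0.0596, 0.0836]
ee_rot: [0.99, 0.141, 0.0, -0.0]
force: [-1.2, 3.9, 3.6]
opening: 0.0119
```

Call:
arm_command(targets=[[0,0,0,0,0,0],[0,0,0,0,0,0],[0,0,0,0,0,0]])

```text
time: 13.0
tool_pos: [0.561, 0.0602, 0.0838]
ee_rot: [0.99, 0.141, -0.0, -0.001]
force: [-2.9, 5.6, 3.4]
opening: 0.0108
```

```bash
python3 st.py;python3 snap.py wrist w16
```

```text
13.0 tray [-0.1094  0.0574] z 0.08375587584485875 jaw -73.78595326109064 [-2.9  5.6  3.4] 0.010845253678839905 [-0.02  0.26  1.86  0.    1.02  1.27]
13.0 [0.56097708 0.06023699 0.08375588] [ 0.27922612 -0.96022387 -0.00170341] [-0.01828941  0.26178186  1.86197765  0.00187594  1.01843504  1.26853355] [-2.86403893  5.62094033  3.43379742] 0.010845253678839905
```

View pics/w16.png

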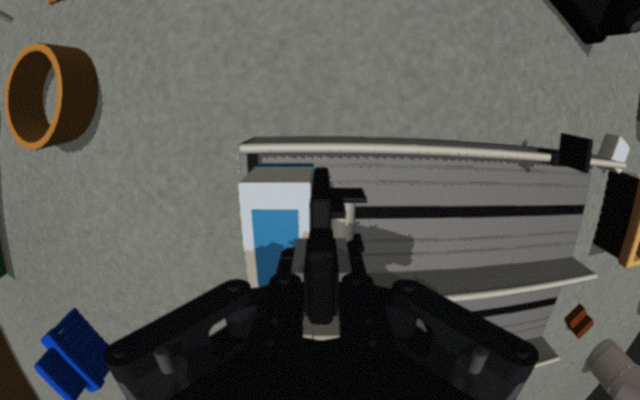

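Call:
arm_command(targets=[[0.012,-0.04,0,0,0,0],[0.026,-0.09,0,0,0,0],[0.04,-0.14,0,0,0,0],[0.055,-0.19,0,0,0,0],[0.0694,-0.24,0,0,0,0]])

```text
time: 13.55
tool_pos: [0.5817, -0.0119, 0.0837]
ee_rot: [0.99, 0.141, -0.0, -0.001]
force: [-2.1, 6.7, 5.5]
opening: 0.0107
```

```bash
python3 st.py
```

```text
13.55 tray [-0.0344  0.0573] z 0.08373662463219325 jaw -73.7831031172015 [-2.1  6.7  5.5] 0.010736475604086165 [-0.14  0.3   1.82  0.    1.03  1.14]
```

Remaining 0.0947 m: (0.0263, −0.0910) → (0.088, −0.303).

Call:
arm_command(targets=[[0.0145,-0.05,0,0,0,0],[0.029,-0.1,0,0,0,0],[0.0435,-0.15,0,0,0,0],[0.058,-0.2,0,0,0,0],[0.0725,-0.25,0,0,0,0]])

```text
time: 14.05
tool_pos: [0.6032, -0.0865, 0.0837]
ee_rot: [0.99, 0.141, -0.001, -0.002]
force: [-3.6, 7.5, 5.7]
opening: 0.0111
```

Call:
arm_command(targets=[[0.01,-0.035,0,0,0,0],[0.0155,-0.053,0,0,0,0],[0.0155,-0.053,0,0,0,0],[0.0155,-0.053,0,0,0,0]])

```text
time: 14.45
tool_pos: [0.6078, -0.1024, 0.0838]
ee_rot: [0.99, 0.141, -0.001, -0.001]
force: [-3.3, 5.3, 6.4]
opening: 0.0106
```

```bash
python3 st.py;python3 snap.py wrist w17;python3 snap.py side s17;python3 snap.py top t17; python3 - <<'E'
import cv2
p=cv2.imread("pics/s17.png")
cv2.imwrite("pics/c17s.png",cv2.resize(p[170:330,280:460],None,fx=3.5,fy=3.5,interpolation=cv2.INTER_CUBIC))
p=cv2.imread("pics/w17.png")
cv2.imwrite("pics/c17w.png",cv2.resize(p[90:350,220:420],None,fx=3,fy=2.3,interpolation=cv2.INTER_CUBIC))
p=cv2.imread("pics/t17.png")
cv2.imwrite("pics/c17t.png",cv2.resize(p[125:225,275:395],None,fx=6,fy=6,interpolation=cv2.INTER_CUBIC))
E
```

```text
14.45 tray [0.0598 0.0572] z 0.08375940298824322 jaw -73.80243735949772 [-3.3  5.3  6.4] 0.010618471771828729 [-0.28  0.36  1.73  0.    1.05  1.01]
14.45 [ 0.60779376 -0.1024069   0.0837594 ] [ 0.27894896 -0.96030108 -0.00305156] [-0.28169625  0.36063595  1.73239228  0.00222179  1.05122405  1.00529172] [-3.29636045  5.3359365   6.43302813] 0.010618471771828729
14.5 [ 0.60774838 -0.10229302  0.08373108] [ 0.27900199 -0.96028554 -0.00309493] [-0.28153903  0.36060014  1.73250348  0.00222379  1.05122723  1.00539248] [-2.94286557  5.67932976  5.70656248] 0.011266767398765117
14.55 [ 0.60774406 -0.10219862  0.08375432] [ 0.2791236  -0.96025023 -0.00308528] [-0.28139529  0.36051708  1.73256458  0.00222941  1.05122351  1.00540686] [-3.04636977  6.36799456  5.98474944] 0.01107505486644608
```

View pics/c17w.png

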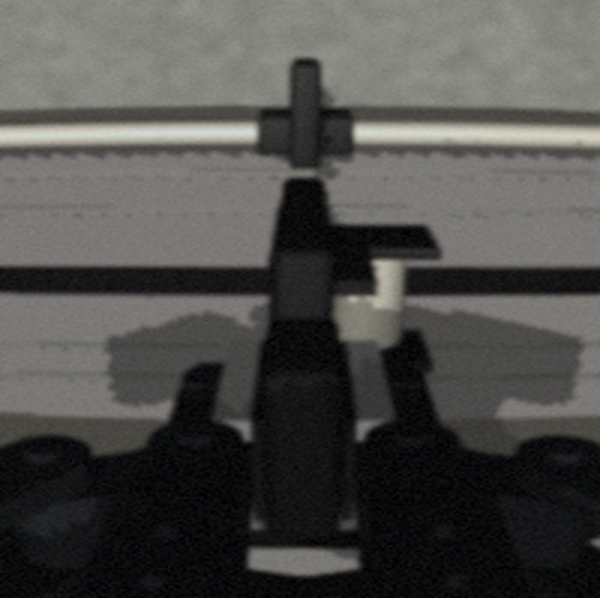

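View pics/c17s.png

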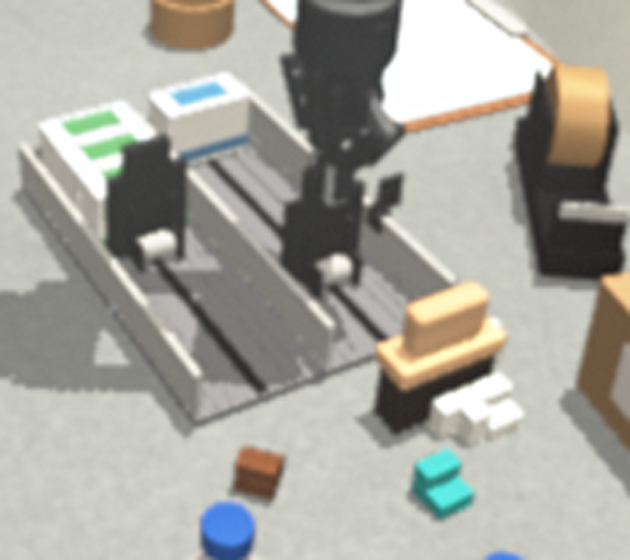

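View pics/c17t.png

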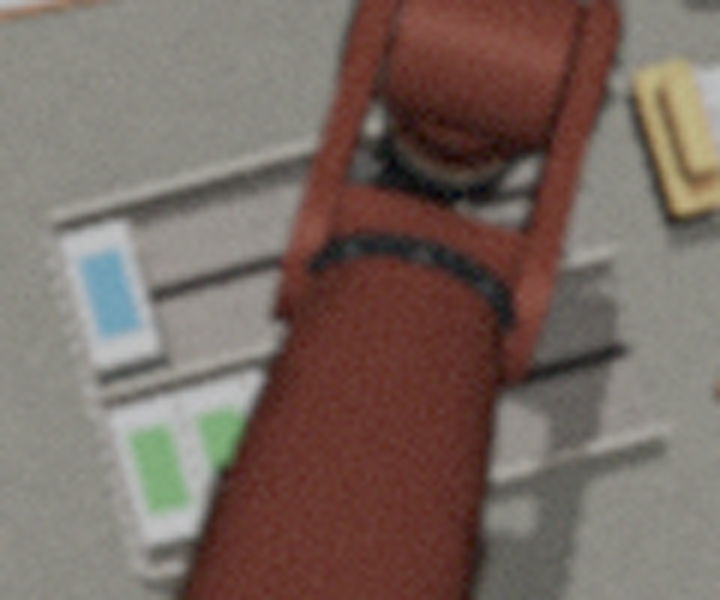

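```bash
python3 - <<'E'
from h import *;import pickle
s=pickle.load(open('pics/w17.pkl','rb'));z=np.load('tray.npz')
f=lambda p,h:((wrist_w(np.atleast_2d(p)/[3,2.3]+[220,90],h,s)[:,:2]-z['t'])@z['M']).round(4)
print('fin',f([(306,65),(306,160)],.082),'blade',f([(283,182),(327,182)],.088))
E
python3 st.py; python3 -c "
from rig import env
print(env.job_done())"
```

```text
fin [[0.0604 0.1259]
 [0.0604 0.1067]] blade [[0.057  0.1033]
 [0.0636 0.1034]]
14.6 tray [0.0596 0.0572] z 0.08371886978117907 jaw -73.78657675781533 [-3.6  6.1  6. ] 0.010670468907931921 [-0.28  0.36  1.73  0.    1.05  1.01]
the job is handed in; nothing more can be done
None
```

I swept the three bits out through the open back with the brush. I then stood the brush on the bench just behind the tray, released it, and pulled the pusher back to the marker fin. I handed the job in at 14.6 s with the gripper still holding the pusher tab; the hand-in reports no verdict.

- **Pusher:** The last wrist picture puts the blade's middle at tray x 0.0603 and the fin's at 0.0604, so they are level to well under 1 mm. The gripper stands at 11 mm on the tab, and the tool reads about 6–7 N sideways, which fits the spring pull.
- **Bits:** Measured just before I put the brush down, their centres were at about tray x 0.185, 0.239 and 0.240, against the required 0.165. I saw no change in later pictures but did not measure them again.
- **Brush:** It stands upright at about tray x 0.21, about 3 cm clear of the tray.
- **Other stock:** The packs showed no visible movement, and I saw none in the bystanders that were in view. I did not measure any of these.
- **Disagreements:** My fitted tray frame is off by about 4 mm in both directions from the listed pusher position (rest x read as -0.109 instead of -0.105). The fin alignment doesn't depend on it, because I compared blade and fin directly in one picture. The bit and brush margins are larger than this error.

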